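Ease the desiccant canister out of a filament spool

TASK

The drying canister in the filament spool lying on the desk is due for a refresh. Press its open flip cap fully shut, then rock the canister from side to side, towards one spring tongue and then the other, until it comes free of the spool's tight hub. The spool must stay lying on the desk where it is, neither hauled up nor tipped nor dragged about, and the other things on the desk are left alone. Finish holding the canister in the gripper, upright, cap shut, just clear above the hub: its foot a finger's breadth or two above the spool. The program ends while still holding it.

Things in the scene. Friction and masses are not known exactly. Their poses are not given: they have to be found in the camera images.
- neck (a point): centre of the canister's square neck (36 x 36 mm, 38 mm tall), half-way up it: 74 mm above the foot, 22 mm above the rim's underside. x axis: from the cap's hinge side to the side where its thumb tab shuts; z: up the canister; y: across, between the two finely grooved gripping sides, which have neither hinge nor tab.
- cap_hinge (a point): middle of the flip cap's hinge line, on the canister, at the top of the neck, 20 mm from the neck's middle on its -x side and 19 mm above point neck; same axes as neck. The hinge line runs along y.
- cap (a joint): angle of the white flip cap, a plate 38 x 36 x 5 mm with a 7 mm thumb tab at its free edge (46 mm from the hinge). 0 = shut, flat on the neck, its top 5 mm above the neck's; 1.57 = straight up; starts at 1.7 to 2.3, leaning outwards. It stays at any angle (0.02 N m of friction), does not spring back: push its outer side over, then press down.
- foot (a point): middle of the canister's underside, 52 mm below the rim's underside; same axes as neck.
- hub_mouth (a point): centre of the upper end of the spool's bore, level with the spool's top face, 62 mm above the desk; z up, x and y as the canister's at the start.
- spool: the spool of filament, loose on the desk, lying flat: two black flanges 200 mm across, 62 mm tall over all, straight bore 54 mm across right through, wound with grey filament, about 0.9 kg. Origin: middle of its underside, on the desk.
- canister: the white plastic canister, 93 mm tall, 70 g; origin = foot. From the foot up: round slotted basket to 36 mm (44 mm across, narrower at the foot), round plug 51 mm across to 52 mm, round rim 60 mm across to 55 mm, square neck to 93 mm. At the start the rim's underside rests on the spool's top face and all below it is in the bore.
- glue_stick: white glue stick 30 mm across and 95 mm tall, standing; origin at its underside.
- scraper: flat bed scraper with black handle, 210 mm long, lying along its x; origin at its underside.
- calipers: digital calipers, 230 mm long, lying along its y; origin at its underside.
- ear_left (a point): top of the small ear on the rim at the canister's +y side, 32 mm from its axis. Straight below it, hidden in the hub, a spring tongue in the plug presses outwards on the bore, 11 mm below the rim's underside. The two tongues together hold against a straight pull of about 14 N, more than the spool's weight: a straight pull hauls the spool up.
- ear_right (a point): the like ear at the -y side, with the other tongue below it. While the canister is being tilted along y, 3 to 5 degrees towards one tongue and then the other about a point at tongue height, it can be raised 1 to 2 mm a swing with hardly any pull. The tongues leave the bore once it is 14 mm up; then it is loose.
Things that resemble listed ones, but are neither listed nor needed, are in the scene too. Of the things that look like the canister, the middle-sized one is meant.

How it is judged:
By the outcome, as a careful person would: the job done as asked, in the order asked, and still so for the second after the job is handed in, while the arm keeps its last pose, push and grip.
It also fails if it takes over 54 s, if anything falls off the work surface, if the arm or the gripper's body presses on something with over 40 N, if the wrist force passes 120 N, or if a joint passes its speed limit or range.

ROBOT

A 7-joint arm with a two-finger parallel gripper is mounted at the origin on the work surface. World frame = base frame: x ahead of the robot, y to its left, z up, the work surface at z = 0. Lengths are in mm, angles in rad, forces in N, time in s.
With the tool pointing down it reaches from about 425 to 825 mm from the base axis. Payload 3.6 kg.
Tool frame: the origin (TCP) lies midway between the tips of the shut fingers; the grasp point (between the pads) lies 19 mm behind it; z points along the fingers, y is the line along which they close (so a half turn about z gives the same grasp; the last joint's range is limited). The gripper opens to 93 mm and grips with 3 to 60 N. Pads are 15 mm wide; open, the fingers measure 128 mm over their backs; the gripper's body (75 mm by 188 mm) begins 65 mm behind the grasp point.
Start: joints at [1.218, 0.615, -0.013, 1.423, 0.008, 1.103, -0.04], TCP at [208.054, -615.772, 218.64] pointing down, gripper open.
Joint ranges: [-3.12, 3.12], [-0.3, 2.06], [-1.34, 1.32], [0.26, 2.42], [-1.36, 4.5], [0.01, 1.98], [-2.84, 2.84]. Speed limits (rad/s): [2.79, 2.79, 3.14, 3.14, 3.14, 3.14, 3.14].

INTERFACE

Orientations are given as [roll, pitch, yaw] about the fixed x, y, z axes, in that order (R = Rz(yaw) Ry(pitch) Rx(roll)).
In Python, from workcell import env, viewer gives the robot as it stands.
- The arm moves only by the shell command python3 -m crank 'ROWS' [OPENING] [FORCE]. ROWS is JSON, one flat list of numbers, 6 for each row, row after row: the shift along the world's x, y, z in m, then the turn, a rotation vector about the world's x, y, z in degrees. A call has 1 to 12 rows; each row shifts and turns the commanded pose from where the row before left it; what a row does not reach is not made up. A row lasts 1/8 s, in which the tool goes at most 62.5 mm and 10.7 degrees, less where a joint would pass 70% of its speed; a pose out of reach is approached as far as the arm can. A call with a gripper value outside its range is refused whole. OPENING is the opening in per cent of the stroke, from 0 (shut) to 100 (fully open), set as the call begins (- or left out, the last holds). The fingers move at their own pace and stop on an object; FORCE is the grip in N (left out, the last holds). Time passes only in rows, so rows that do not move let the fingers close. It gives the time, the measured TCP pose, the force, the opening and the grip force at its end, in the units of the state.
- env.observe(): the state, without advancing time (a new reading comes with each control period).
- viewer.read_camera(name): name is "scene" or "top" or "wrist"; returns a dict with "color" (420x560x3 uint8, red, green, blue), "mtx" (3x3 intrinsics, pixels), "pose" (4x4, takes a point from camera to world coordinates). Camera axes: x right, y up, looking along -z (the intrinsics and any distortion apply to the point x, -y, -z); pixel columns grow to the right and rows downward; lengths in mm; the calibration is good to about 2 mm. The wrist camera is an equidistant fisheye: a pixel r from the principal point sees the ray r / f radians off the axis. A picture is of the moment at which its call begins. There is no depth.
- env.close_job(): hands the job in; it is judged then, once.
The state is a dict: "clock": time; "joints": joint angles; "qd": joint speeds; "joint_torque": joint torques, N m; "ee_pos": TCP position; "tcp_rot": TCP orientation; "ft_force": force on the tool from outside, world axes, zero at the start; "moment": the same for the moment, N m; "gripper_width": opening from 0.0 (shut) to 1.0 (fully open); "grasp_force": force on a finger pad.
Only numpy, scipy, OpenCV 4.12 (cv2) and the standard library are available. Lean on these libraries where they do the work, as an engineer would, in place of code of your own. Each camera call takes 0.05 s, during which the arm holds its last target. There are 200 camera calls.

## Working session

There is one attempt and no reset: what is moved stays moved. The work goes in short steps, Python scripts to look and compute and a shell command to move; the robot and the scene stay as the last step left them, time stands still between calls to the robot, and variables do not carry over. Pictures are saved under pics/ and viewed, at most 10 in all, crops included, and the job is handed in when it is done.

```bash
ls; mkdir -p pics
cat > h.py <<'E'
import numpy as np, cv2
from workcell import env, viewer
def ray(c,u,v):
    K=np.array(c["mtx"]);P=np.array(c["pose"])
    d=np.array([(u-K[0,2])/K[0,0],-(v-K[1,2])/K[1,1],-1.0])
    d=P[:3,:3]@d
    return P[:3,3],d/np.linalg.norm(d)
def plane(c,u,v,z):
    o,d=ray(c,u,v); return o+d*(z-o[2])/d[2]
def proj(c,p):
    K=np.array(c["mtx"]);P=np.array(c["pose"])
    q=P[:3,:3].T@(np.array(p)-P[:3,3]); return K[0,0]*q[0]/-q[2]+K[0,2],K[1,1]*-q[1]/-q[2]+K[1,2]
E
python3 - <<'E'
from h import *
s=env.observe(); print(s)
ims=[]
for n in("scene","top"):
    c=viewer.read_camera(n); cv2.imwrite(f"pics/{n}0.png",c["color"][:,:,::-1]); print(n,c.keys(),np.round(c["mtx"],1).tolist(),np.round(c["pose"],3).tolist())
    np.savez(f"pics/{n}0.npz",**{k:c[k] for k in("color","mtx","pose")})
E
```

```text
pics
{'clock': 0.0, 'joints': array([ 1.21847944,  0.61590041, -0.01260053,  1.42494814,  0.00809312,
        1.10336894, -0.040425  ]), 'qd': array([ 0.00097887, -0.00114296,  0.00148797, -0.0015932 , -0.00068503,
        0.0008229 ,  0.0001641 ]), 'joint_torque': array([-6.55497624e-04, -4.58939731e+01,  2.08691522e-01, -1.65742743e+01,
       -6.10440667e-02,  2.04422936e-02,  2.36625765e-04]), 'ee_pos': array([ 207.79599008, -615.03507702,  217.47711224]), 'tcp_rot': array([-3.13901824e+00,  4.05068620e-05,  3.25842777e-01]), 'ft_force': array([0.40354632, 0.18912413, 0.64405515]), 'moment': array([ 0.01662802,  0.03284299, -0.01607084]), 'grasp_force': 0.0, 'gripper_width': 0.9986691182250339}
scene dict_keys(['color', 'mtx', 'pose']) [[391.2, 0.0, 280.9], [0.0, 391.2, 210.5], [0.0, 0.0, 1.0]] [[-0.247, -0.645, 0.723, 1337.461], [0.969, -0.172, 0.178, 167.38], [0.01, 0.745, 0.668, 746.672], [0.0, 0.0, 0.0, 1.0]]
top dict_keys(['color', 'mtx', 'pose']) [[456.6, 0.0, 287.3], [0.0, 456.6, 204.4], [0.0, 0.0, 1.0]] [[0.025, 0.979, -0.204, 378.38], [-1.0, 0.024, -0.006, 4.028], [-0.001, 0.204, 0.979, 1230.194], [0.0, 0.0, 0.0, 1.0]]
```

View pics/scene0.png

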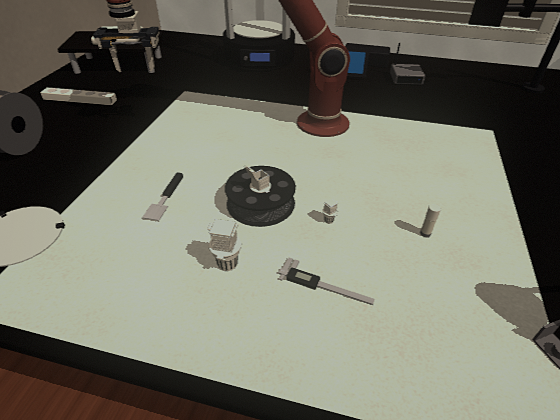

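View pics/top0.png

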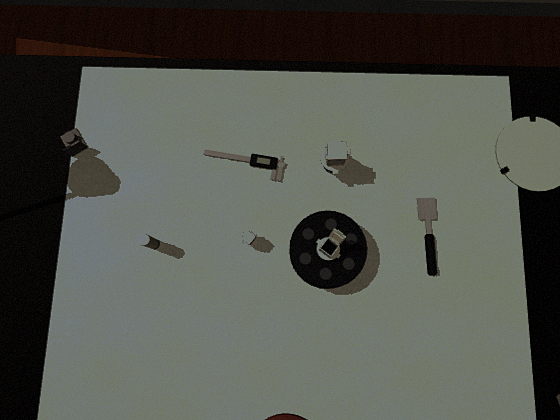

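The canister is in the spool at scene (260,180) and top (328,247). In the top view its open cap leans to the upper right, around (338,237). The larger and smaller look-alikes stand separately at scene (225,245) and (330,212).

Run:
```python
from h import *
c=dict(np.load("pics/top0.npz")); s=dict(np.load("pics/scene0.npz"))
g=cv2.cvtColor(c["color"],cv2.COLOR_RGB2GRAY)
m=np.zeros_like(g); m[190:310,270:400]=(g[190:310,270:400]<38)*255
cs,_=cv2.findContours(m,cv2.RETR_EXTERNAL,cv2.CHAIN_APPROX_NONE)
k=max(cs,key=cv2.contourArea); e=cv2.fitEllipse(k); print(e)
p=plane(c,*e[0],62); print("spool",p, plane(c,e[0][0]+e[1][0]/2,e[0][1],62)-p)
print("spool proj scene",proj(s,p))
a=cv2.resize(c["color"][205:290,285:372],None,fx=6,fy=6,interpolation=cv2.INTER_CUBIC)
b=cv2.resize(s["color"][150:235,215:305],None,fx=6,fy=6,interpolation=cv2.INTER_CUBIC)[:a.shape[0],:]
a=cv2.convertScaleAbs(a[:,:400+122],alpha=1.7); o=np.hstack([a,b]); o=cv2.resize(o,(800,int(o.shape[0]*800/o.shape[1])))
print(o.shape,a.shape,b.shape); cv2.imwrite("pics/crop1.png",o[:,:,::-1])
```

```text
((327.801025390625, 249.3597412109375), (77.0217056274414, 77.13377380371094), 170.5858612060547)
spool [506.77529344 -95.74542868  62.        ] [  2.44191221 -98.56804615   0.        ]
spool proj scene (np.float64(261.01219091000985), np.float64(185.19736335845772))
(384, 800, 3) (510, 522, 3) (510, 540, 3)
```

View pics/crop1.png

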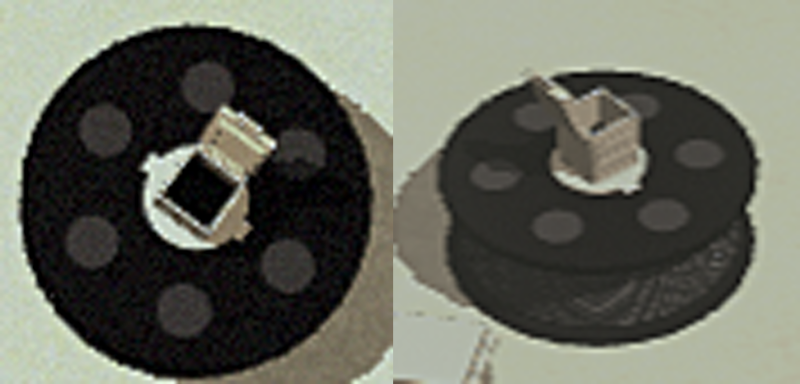

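The left half shows the rim ears at crop (150,163) and (241,232). The cap leans to the upper right, with its hinge near (222,170). The canister sits in the middle of the spool.

Run:
```python
from h import *
c=dict(np.load("pics/top0.npz"))
f=6*800/1062
P=lambda u,v,z: plane(c,285+u/f,205+v/f,z)
a,b=P(150,163,66),P(241,232,66); print(a,b,np.linalg.norm(a-b),(a+b)/2)
y=a-b; print("ang y",np.degrees(np.arctan2(y[1],y[0])))
# neck top square corners z=155-? top = 62-52+93+... foot z=10 -> neck top 103
q=[P(205,150,103),P(245,180,103),P(208,238,103),P(155,200,103)]
print(np.round(q,1),np.mean(q,0))
```

```text
[526.99758384 -70.6459408   66.        ] [ 489.24816898 -122.27527041   66.        ] 63.957845480575045 [508.12287641 -96.46060561  66.        ]
ang y 53.82713945617525
[[ 530.2  -98.4  103. ]
 [ 514.2 -120.4  103. ]
 [ 482.  -100.3  103. ]
 [ 502.   -71.2  103. ]] [507.11062816 -97.58098957 103.        ]
```

The ears come out 64 mm apart, as specified, with the axis at about (507.5,-96.2) in line with the spool's centre. The hinge side points along (0.807,-0.590), so canister x is at yaw 143.8°. I'll move outside the cap with the gripper shut.

```bash
python3 -m crank '[0.0307,0.0391,0,0,0,10.4, 0.0307,0.0391,0,0,0,10.4, 0.0307,0.0391,0,0,0,10.4, 0.0307,0.0391,0,0,0,10.4, 0.0307,0.0391,0,0,0,10.4, 0.0307,0.0391,0,0,0,10.4, 0.0307,0.0391,0,0,0,10.4, 0.0307,0.0391,0,0,0,10.4, 0.0307,0.0391,0,0,0,10.4, 0.0307,0.0391,0,0,0,10.4, 0.0307,0.0391,0,0,0,10.4, 0.0307,0.0391,0,0,0,10.4]' 0 20; python3 -m crank '[0,0,0,0,0,0]'
```

```text
clock: 1.6
ee_pos: [576.9, -145.6, 218.2]
tcp_rot: [-3.141, -0.001, 2.509]
ft_force: [0.3, -0.1, 0.1]
gripper_width: 0.006
grasp_force: 0.0
clock: 1.72
ee_pos: [578.1, -141.1, 218.3]
tcp_rot: [3.138, -0.002, 2.512]
ft_force: [-0.9, 0.2, -0.2]
gripper_width: 0.004
grasp_force: 0.0
```

```bash
cat >> h.py <<'E'
def fray(c,u,v):
    K=np.array(c["mtx"]);P=np.array(c["pose"])
    a=np.array([(u-K[0,2])/K[0,0],(v-K[1,2])/K[1,1]]);r=np.linalg.norm(a)
    s=np.sin(r)/r if r>0 else 1
    d=P[:3,:3]@np.array([a[0]*s,-a[1]*s,-np.cos(r)]); return P[:3,3],d
def fplane(c,u,v,z):
    o,d=fray(c,u,v); return o+d*(z-o[2])/d[2]
def fproj(c,p):
    K=np.array(c["mtx"]);P=np.array(c["pose"])
    q=P[:3,:3].T@(np.array(p,float)-P[:3,3]); x,y,z=q[0],-q[1],-q[2]
    r=np.hypot(x,y);t=np.arctan2(r,z); return K[0,2]+K[0,0]*t*x/r,K[1,2]+K[1,1]*t*y/r
E
python3 - <<'E'
from h import *
c=viewer.read_camera("wrist"); np.savez("pics/w1.npz",color=c["color"],mtx=c["mtx"],pose=c["pose"])
print(np.round(c["mtx"],1).tolist(),np.round(c["pose"],2).tolist())
A=np.array([507.5,-96.2]);h=np.array([.807,-.59]);y=np.array([.59,.807])
for n,p in dict(ear1=[*(A+32*y),66],ear2=[*(A-32*y),66],hinge=[*(A+20*h),103],sp=[*A,65]).items(): print(n,np.round(fproj(c,p),1))
cv2.imwrite("pics/w1.png",c["color"][:,:,::-1])
E
```

```text
[[325.2, 0.0, 280.3], [0.0, 325.2, 209.8], [0.0, 0.0, 1.0]] [[0.59, -0.78, -0.21, 521.43], [0.81, 0.57, 0.15, -100.67], [0.01, -0.26, 0.97, 384.38], [0.0, 0.0, 0.0, 1.0]]
ear1 [306.9 111.4]
ear2 [240.8 111.5]
hinge [273.1 132.4]
sp [273.8 111.2]
```

View pics/w1.png

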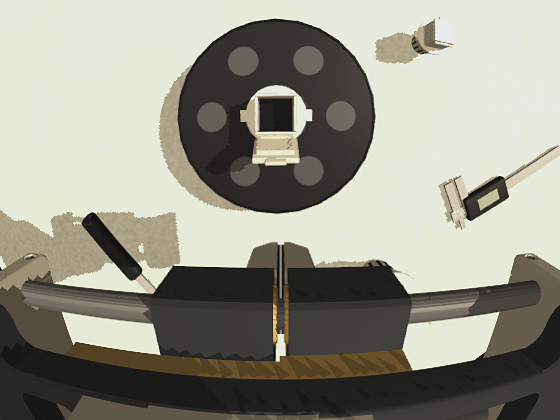

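The wrist view shows the neck at (276,115), the ears at (244,115) and (308,115), and the cap leaning toward the gripper with its tip at (276,160). The yaw is right.

Run:
```python
from h import *
c=dict(np.load("pics/w1.npz"))
a,b=fplane(c,308.5,115.3,66),fplane(c,243.5,115.3,66);print(a,b,np.linalg.norm(a-b),(a+b)/2)
g=cv2.cvtColor(c["color"],cv2.COLOR_RGB2GRAY);m=((g<75)*255).astype(np.uint8);m[225:]=0;m[:,:178]=0;m[:,380:]=0
k=max(cv2.findContours(m,0,1)[0],key=cv2.contourArea);e=cv2.minEnclosingCircle(k);print(e,fplane(c,*e[0],62))
print("tip z140",fplane(c,276,162,140),"neck corners",[np.round(fplane(c,u,v,103),1).tolist() for u,v in((257,96),(296,96))])
```

```text
[530.37862541 -71.29546246  66.        ] [ 493.22137102 -122.14797833   66.        ] 62.98126645657603 [511.79999822 -96.72172039  66.        ]
((275.8869323730469, 115.79034423828125), 98.4255599975586) [512.27042081 -97.20985267  62.        ]
tip z140 [ 542.68993882 -118.51242139  140.        ] neck corners [[489.9, -100.5, 103.0], [509.6, -73.6, 103.0]]
```

```bash
python3 -m crank '[0,0,-0.046,0,0,0, -0.001,-0.002,-0.046,0,0,0, 0,0,0,0,0,0, 0,0,0,0,0,0]'
```

```text
clock: 2.28
ee_pos: [576.2, -149.6, 128.1]
tcp_rot: [3.141, 0.002, 2.502]
ft_force: [-0.7, 0.6, 0.1]
gripper_width: 0.002
grasp_force: 0.0
```

```bash
python3 -m crank '[-0.0115,0.0095,0,0,0,0, -0.0115,0.0095,0,0,0,0, -0.0121,0.0089,0,0,0,0, -0.0121,0.0089,0,0,0,0, -0.0121,0.0089,0,0,0,0, -0.0121,0.0089,0,0,0,0, 0,0,0,0,0,0, 0,0,-0.006,0,0,0, 0,0,0,0,0,0]'
python3 - <<'E'
from h import *
c=viewer.read_camera("scene"); w=viewer.read_camera("wrist")
a=cv2.resize(c["color"][110:235,190:330],(448,400)); b=cv2.resize(w["color"][80:380,150:414],(352,400))
cv2.imwrite("pics/p2.png",np.hstack([a,b])[:,:,::-1])
E
```

```text
clock: 3.4
ee_pos: [504.1, -94.3, 120.0]
tcp_rot: [-3.141, -0.001, 2.503]
ft_force: [0.1, 0.3, 0.4]
gripper_width: 0.003
grasp_force: 0.0
```

View pics/p2.png

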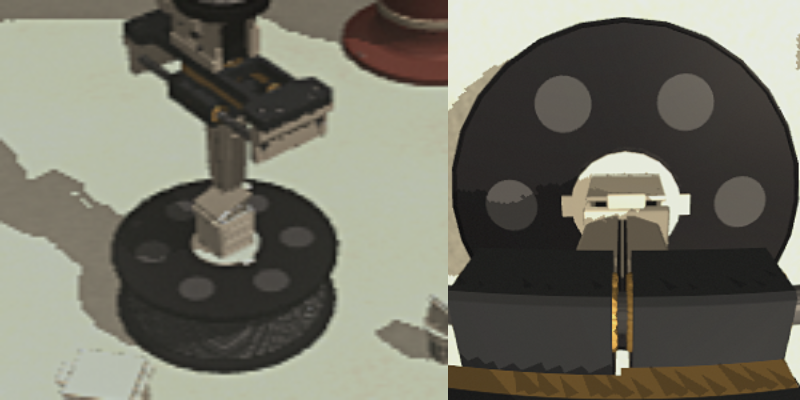

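The cap has folded over and its tab is under the fingers, which are centred between the ears (crop columns 568 and 683). Next I press down.

```bash
python3 -m crank '[-0.001,0.001,-0.005,0,0,0, 0,0,-0.004,0,0,0, 0,0,-0.002,0,0,0, 0,0,0,0,0,0]';python3 -m crank '[0,0,-0.002,0,0,0, 0,0,0,0,0,0]'; python3 -m crank '[0,0,-0.002,0,0,0, 0,0,0,0,0,0]'
```

```text
clock: 4.0
ee_pos: [503.0, -93.0, 109.4]
tcp_rot: [-3.141, -0.0, 2.504]
ft_force: [0.0, 0.7, 0.4]
gripper_width: 0.004
grasp_force: 0.0
clock: 4.25
ee_pos: [503.3, -93.0, 108.5]
tcp_rot: [-3.141, 0.001, 2.504]
ft_force: [-1.7, 0.4, 6.0]
gripper_width: 0.002
grasp_force: 3.0
clock: 4.5
ee_pos: [503.4, -93.0, 108.3]
tcp_rot: [-3.14, 0.002, 2.504]
ft_force: [-5.6, 0.2, 17.4]
gripper_width: 0.007
grasp_force: 8.9
```

```bash
python3 -m crank '[0,0,0.006,0,0,0, 0,0,0.04,0,0,0, 0.008,-0.006,0.04,0,0,0, 0,0,0,0,0,0, 0,0,0,0,0,0]' 100 20
python3 - <<'E'
from h import *
w=viewer.read_camera("wrist");np.savez("pics/w3.npz",color=w["color"],mtx=w["mtx"],pose=w["pose"]);s=env.observe()
print(s["ee_pos"],s["tcp_rot"],np.round(w["pose"],3).tolist())
c=viewer.read_camera("scene")
a=cv2.resize(c["color"][140:230,210:310],(444,400),interpolation=cv2.INTER_CUBIC); b=cv2.resize(w["color"][60:240,200:360],(356,400))
cv2.imwrite("pics/p3.png",np.hstack([a,b])[:,:,::-1])
E
```

```text
clock: 5.12
ee_pos: [510.3, -99.2, 190.9]
tcp_rot: [-3.141, -0.001, 2.504]
ft_force: [-1.4, -0.3, -0.3]
gripper_width: 0.494
grasp_force: 0.0
[509.94820908 -99.0300343  190.48868011] [-3.14012281e+00 -2.23597273e-03  2.50407465e+00] [[0.595, -0.777, -0.207, 454.362], [0.804, 0.575, 0.153, -57.482], [0.0, -0.258, 0.966, 356.956], [0.0, 0.0, 0.0, 1.0]]
```

View pics/p3.png

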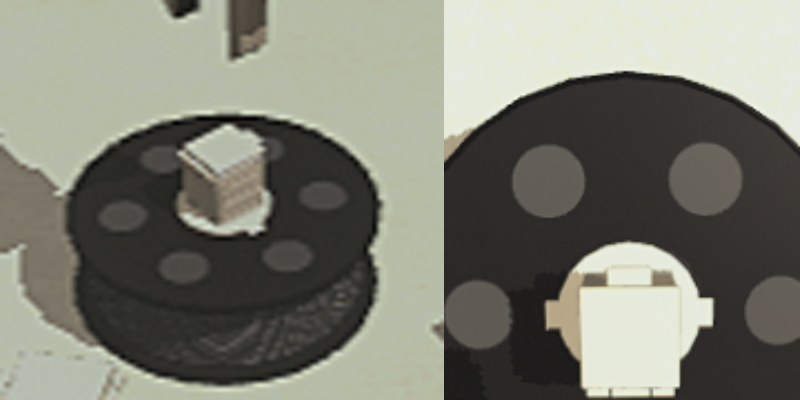

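The cap is shut flat. The ears are at crop (546,313) and (713,312) in the wrist half.

Run:
```python
from h import *
c=dict(np.load("pics/w3.npz"))
a,b=fplane(c,321.3,200.6,66),fplane(c,245.6,200.9,66);m=(a+b)/2;print(a,b,np.linalg.norm(a-b),m,np.degrees(np.arctan2(*(a-b)[1::-1])))
# cap plate corners crop (581,287),(680,287),(680,387),(581,387) at z=108
q=[fplane(c,200+(u-444)/2.225,60+v/2.222,108) for u,v in((581,287),(680,287),(680,387),(581,387))];print(np.round(q,1),np.mean(q,0))
```

```text
[532.24745421 -67.82343539  66.        ] [ 490.88715904 -124.19519591   66.        ] 69.91744703752141 [511.56730662 -96.00931565  66.        ] 53.73228208731031
[[ 485.7  -98.7  108. ]
 [ 506.3  -70.7  108. ]
 [ 536.7  -92.2  108. ]
 [ 515.2 -121.2  108. ]] [510.95493025 -95.72935164 108.        ]
```

```bash
python3 -m crank '[0.001,0.003,0,0,0,0, 0,0,0,0,0,0, 0,0,-0.02,0,0,0, 0,0,-0.04,0,0,0, 0,0,-0.03,0,0,0, 0,0,-0.02,0,0,0, 0,0,0,0,0,0, 0,0,0,0,0,0]' 100 20
```

```text
clock: 6.22
ee_pos: [512.7, -95.8, 82.3]
tcp_rot: [3.141, 0.001, 2.504]
ft_force: [0.5, -0.8, -0.1]
gripper_width: 0.998
grasp_force: 0.0
```

```bash
python3 -m crank '[-0.001,0,-0.008,0,0,0, 0,0,0,0,0,0]';  python3 -m crank '[0,0,0,0,0,0, 0,0,0,0,0,0, 0,0,0,0,0,0, 0,0,0,0,0,0, 0,0,0,0,0,0, 0,0,0,0,0,0]' 30 15;python3 -m crank '[0,0,0,0,0,0, 0,0,0,0,0,0]' 0 10
```

```text
clock: 6.48
ee_pos: [510.7, -96.1, 73.6]
tcp_rot: [-3.141, -0.0, 2.504]
ft_force: [0.1, -0.0, 0.1]
gripper_width: 1.002
grasp_force: 0.0
clock: 7.22
ee_pos: [511.0, -96.0, 73.6]
tcp_rot: [-3.142, -0.0, 2.504]
ft_force: [0.2, 0.5, 0.1]
gripper_width: 0.403
grasp_force: 0.7
clock: 7.48
ee_pos: [510.7, -96.4, 73.6]
tcp_rot: [-3.141, -0.0, 2.504]
ft_force: [-1.7, -1.3, 1.2]
gripper_width: 0.388
grasp_force: 10.0
```

The grip holds at a 36 mm width, which is the neck. Now I rock about canister x, with the pivot 22.6 mm below the TCP.

```bash
python3 -m crank '[0,0,0,0,0,0, 0,0,0,0,0,0]' 0 40; python3 -m crank '[0.00042,0.00057,0.0007,-1.45,1.07,0]'; python3 -m crank '[0.00042,0.00057,0.0008,-1.45,1.07,0]';python3 -m crank '[0,0,0,0,0,0]'
```

```text
clock: 7.72
ee_pos: [510.7, -96.4, 73.6]
tcp_rot: [-3.141, -0.0, 2.504]
ft_force: [-1.2, -1.3, 1.6]
gripper_width: 0.381
grasp_force: 39.9
clock: 7.85
ee_pos: [510.8, -96.3, 74.5]
tcp_rot: [-3.108, -0.0, 2.502]
ft_force: [-3.7, -2.3, 5.6]
gripper_width: 0.386
grasp_force: 39.9
clock: 7.98
ee_pos: [511.1, -95.8, 75.5]
tcp_rot: [-3.074, -0.0, 2.502]
ft_force: [-3.7, -3.1, 6.1]
gripper_width: 0.389
grasp_force: 39.9
clock: 8.1
ee_pos: [511.7, -94.9, 75.8]
tcp_rot: [-3.075, 0.0, 2.504]
ft_force: [-4.1, -1.9, 7.5]
gripper_width: 0.384
grasp_force: 39.9
```

```bash
python3 -m crank '[-0.00042,-0.00057,0.0003,1.45,-1.07,0, -0.00042,-0.00057,0.0003,1.45,-1.07,0]'; python3 -m crank '[-0.00042,-0.00057,0.0004,1.45,-1.07,0, -0.00042,-0.00057,0.0004,1.45,-1.07,0]'; python3 -m crank '[0.00042,0.00057,0.0003,-1.45,1.07,0, 0.00042,0.00057,0.0003,-1.45,1.07,0]'; python3 -m crank '[0.00042,0.00057,0.0003,-1.45,1.07,0, 0.00042,0.00057,0.0003,-1.45,1.07,0]'
```

```text
clock: 8.35
ee_pos: [510.7, -96.1, 75.2]
tcp_rot: [3.141, -0.001, 2.504]
ft_force: [-1.4, -2.0, -3.6]
gripper_width: 0.387
grasp_force: 39.9
clock: 8.6
ee_pos: [509.8, -97.3, 76.1]
tcp_rot: [3.077, -0.001, 2.503]
ft_force: [-1.5, -2.1, -5.1]
gripper_width: 0.387
grasp_force: 39.9
clock: 8.85
ee_pos: [511.2, -96.7, 77.5]
tcp_rot: [-3.139, 0.001, 2.503]
ft_force: [-1.0, -3.4, 0.2]
gripper_width: 0.385
grasp_force: 39.9
clock: 9.1
ee_pos: [512.1, -95.5, 78.1]
tcp_rot: [-3.075, 0.001, 2.505]
ft_force: [-1.3, -4.4, 3.4]
gripper_width: 0.381
grasp_force: 39.9
```

```bash
python3 -m crank '[-0.00042,-0.00057,0.0003,1.45,-1.07,0, -0.00042,-0.00057,0.0003,1.45,-1.07,0, -0.00042,-0.00057,0.0003,1.45,-1.07,0, -0.00042,-0.00057,0.0003,1.45,-1.07,0]'; python3 -m crank '[0.00042,0.00057,0.0003,-1.45,1.07,0, 0.00042,0.00057,0.0003,-1.45,1.07,0, 0.00042,0.00057,0.0003,-1.45,1.07,0, 0.00042,0.00057,0.0003,-1.45,1.07,0]'; python3 -m crank '[-0.00042,-0.00057,0.0003,1.45,-1.07,0, -0.00042,-0.00057,0.0003,1.45,-1.07,0, -0.00042,-0.00057,0.0003,1.45,-1.07,0, -0.00042,-0.00057,0.0003,1.45,-1.07,0]'
python3 - <<'E'
from h import *
w=viewer.read_camera("scene"); a=cv2.resize(w["color"][110:230,200:320],(600,600),interpolation=cv2.INTER_CUBIC); cv2.imwrite("pics/p4.png",a[:,:,::-1])
E
```

```text
clock: 9.6
ee_pos: [510.9, -96.1, 79.3]
tcp_rot: [3.074, 0.0, 2.504]
ft_force: [1.5, 1.3, -3.2]
gripper_width: 0.386
grasp_force: 39.9
clock: 10.1
ee_pos: [512.4, -94.5, 80.3]
tcp_rot: [-3.076, 0.001, 2.505]
ft_force: [0.6, -0.4, -1.0]
gripper_width: 0.387
grasp_force: 39.9
clock: 10.6
ee_pos: [510.6, -96.2, 81.7]
tcp_rot: [3.074, -0.0, 2.504]
ft_force: [0.8, 4.8, 2.3]
gripper_width: 0.388
grasp_force: 39.9
```

View pics/p4.png

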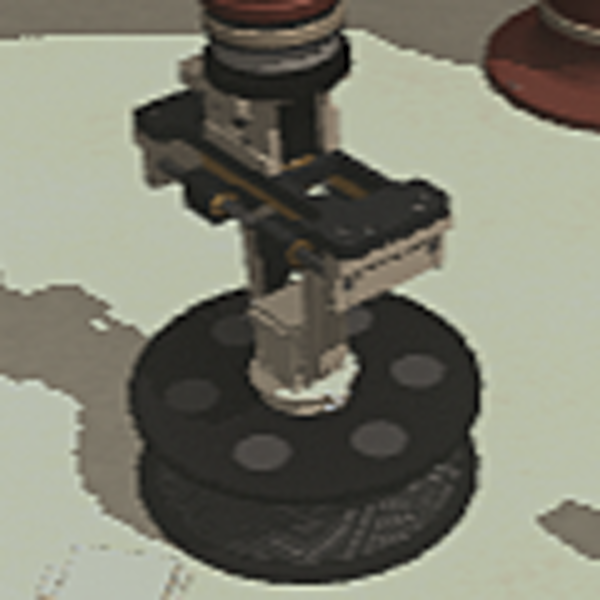

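The canister's rim is clear of the flange, the cap is shut and the spool still lies flat. I continue rocking.

```bash
python3 -m crank '[0.00042,0.00057,0.00035,-1.45,1.07,0, 0.00042,0.00057,0.00035,-1.45,1.07,0, 0.00042,0.00057,0.00035,-1.45,1.07,0, 0.00042,0.00057,0.00035,-1.45,1.07,0]'; python3 -m crank '[-0.00042,-0.00057,0.00035,1.45,-1.07,0, -0.00042,-0.00057,0.00035,1.45,-1.07,0, -0.00042,-0.00057,0.00035,1.45,-1.07,0, -0.00042,-0.00057,0.00035,1.45,-1.07,0]';python3 -m crank '[0.00042,0.00057,0.00035,-1.45,1.07,0, 0.00042,0.00057,0.00035,-1.45,1.07,0, 0.00042,0.00057,0.00035,-1.45,1.07,0, 0.00042,0.00057,0.00035,-1.45,1.07,0]'; python3 -m crank '[-0.00042,-0.00057,0.00035,1.45,-1.07,0, -0.00042,-0.00057,0.00035,1.45,-1.07,0, -0.00042,-0.00057,0.00035,1.45,-1.07,0, -0.00042,-0.00057,0.00035,1.45,-1.07,0]'
```

```text
clock: 11.15
ee_pos: [511.8, -94.9, 82.7]
tcp_rot: [-3.076, 0.0, 2.504]
ft_force: [1.0, 1.6, -0.4]
gripper_width: 0.387
grasp_force: 39.9
clock: 11.65
ee_pos: [511.0, -95.9, 85.0]
tcp_rot: [3.073, 0.001, 2.504]
ft_force: [1.8, 5.8, 0.6]
gripper_width: 0.387
grasp_force: 39.9
clock: 12.15
ee_pos: [511.1, -96.5, 85.3]
tcp_rot: [-3.074, 0.0, 2.503]
ft_force: [0.4, -0.1, -1.8]
gripper_width: 0.383
grasp_force: 39.9
clock: 12.65
ee_pos: [509.9, -97.5, 87.7]
tcp_rot: [3.077, 0.0, 2.503]
ft_force: [-1.3, 0.4, 8.4]
gripper_width: 0.383
grasp_force: 39.9
```

```bash
python3 -m crank '[0.00042,0.00057,0.00035,-1.45,1.07,0, 0.00042,0.00057,0.00035,-1.45,1.07,0, 0.00042,0.00057,0.00035,-1.45,1.07,0, 0.00042,0.00057,0.00035,-1.45,1.07,0]'; python3 -m crank '[-0.00042,-0.00057,0.0004,1.45,-1.07,0, -0.00042,-0.00057,0.0004,1.45,-1.07,0, -0.00042,-0.00057,0.0004,1.45,-1.07,0, -0.00042,-0.00057,0.0004,1.45,-1.07,0]';python3 -m crank '[0.00042,0.00057,0.0005,-1.45,1.07,0, 0.00042,0.00057,0.0005,-1.45,1.07,0, 0,0,0,0,0,0]'; python3 -m crank '[0,0,0.003,0,0,0, 0,0,0.003,0,0,0, 0,0,0,0,0,0]'
```

```text
clock: 13.15
ee_pos: [511.6, -94.8, 88.0]
tcp_rot: [-3.076, -0.001, 2.504]
ft_force: [1.2, 0.7, -0.8]
gripper_width: 0.384
grasp_force: 39.9
clock: 13.65
ee_pos: [509.9, -97.8, 90.0]
tcp_rot: [3.077, -0.0, 2.503]
ft_force: [-0.9, -0.3, -0.5]
gripper_width: 0.386
grasp_force: 39.9
clock: 14.02
ee_pos: [512.0, -94.5, 91.3]
tcp_rot: [3.141, 0.001, 2.507]
ft_force: [0.1, 0.3, -0.5]
gripper_width: 0.386
grasp_force: 39.9
clock: 14.4
ee_pos: [511.2, -96.2, 97.3]
tcp_rot: [3.142, 0.001, 2.504]
ft_force: [0.1, -0.1, -1.2]
gripper_width: 0.383
grasp_force: 39.9
```

It's free: the force is only the canister's weight. I lift until the foot is about 23 mm above the spool.

```bash
python3 -m crank '[0,0,0.004,0,0,0, 0,0,0.009,0,0,0, 0,0,0.012,0,0,0, 0,0,0.012,0,0,0, 0,0,0.009,0,0,0, 0,0,0.005,0,0,0, 0,0,0,0,0,0, 0,0,0,0,0,0, 0,0,0,0,0,0]'
python3 - <<'E'
from h import *
s=dict(np.load("pics/scene0.npz"))["color"]
w=viewer.read_camera("scene"); t=viewer.read_camera("top")
a=cv2.resize(w["color"][90:240,190:340],(400,400),interpolation=cv2.INTER_CUBIC); b=cv2.resize(s[90:240,190:340],(400,400),interpolation=cv2.INTER_CUBIC); cv2.imwrite("pics/p5.png",np.hstack([a,b])[:,:,::-1])
def bottom(im):  # dark spool mask lower outline, scene view
    g=cv2.cvtColor(im,cv2.COLOR_RGB2GRAY); m=((g<85)*255).astype(np.uint8); m[:185]=0; m[235:]=0; m[:,:215]=0; m[:,305:]=0
    k=max(cv2.findContours(m,0,1)[0],key=cv2.contourArea); return cv2.boundingRect(k)
print(bottom(s),bottom(w["color"]))
E
```

```text
clock: 15.52
ee_pos: [510.8, -96.0, 147.5]
tcp_rot: [-3.141, -0.001, 2.504]
ft_force: [-0.1, 0.3, -0.9]
gripper_width: 0.384
grasp_force: 39.9
(225, 185, 71, 42) (225, 185, 71, 42)
```

View pics/p5.png

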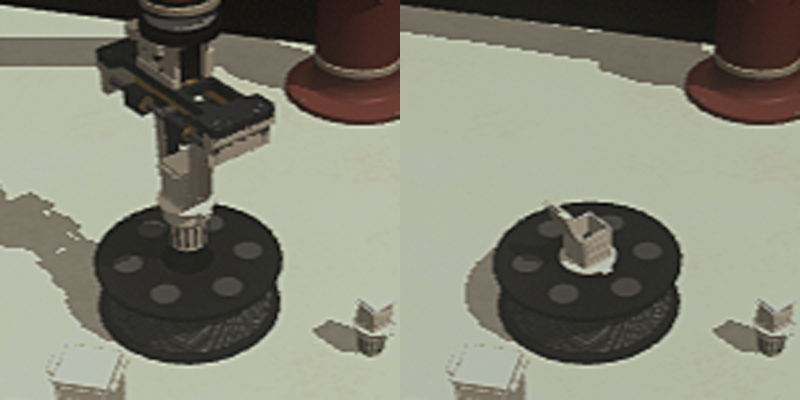

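The canister is held upright with its cap shut (crop (190,185)) and its foot above the hub. The spool's outline hasn't moved since the start.

```bash
python3 -c "
from workcell import env
print(env.close_job())"
```

```text
the job is handed in; nothing more can be done
None
```

The job is handed in: I pressed the cap shut and rocked the canister free, and it ended held upright with its foot about 22 mm above the spool, whose outline in the camera view was unchanged.

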